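# Roll the film up into the cutter's roll loader

### The arm

A 6-joint arm with a two-finger parallel gripper is mounted at the origin on the work surface. World frame = base frame: x ahead of the robot, y to its left, z up, the work surface at z = 0. Lengths are in m, angles in rad, forces in N, time in s.
With the tool pointing down it reaches from about 0.25 to 0.725 m from the base axis. Payload 4 kg.
Tool frame: the origin (TCP) lies between the finger pads; the fingertips stand 8 mm ahead of it and the grasp point (between the pads) lies 11 mm behind it; z points along the fingers, y is the direction in which the jaws open and shut (so a half turn about z gives the same grasp; the last joint's range is limited). The gripper opens to 85 mm and grips with 20 to 120 N. Pads are 22 mm wide; open, the fingers measure 114 mm over their backs; the gripper's body (76 mm by 85 mm) begins 54 mm behind the grasp point. The pads swing forward as they close: fully open they stand 13 mm farther back than shut.
Start: joints at [0, 0.241, 0.005, 1.335, 0, 1.571], TCP at [0.5, -0, 0.239] pointing down, gripper open.
Joint ranges: [-2.72, 2.72], [-1.05, 1.87], [-1.09, 1.28], [-1.99, 2.15], [-1.42, 1.44], [-3.14, 3.14]. Speed limits (rad/s): [2.79, 2.79, 3.14, 3.14, 3.14, 3.14].

### API

Orientations are given as a unit quaternion [x, y, z, w].
In Python, from workcell import * gives the robot as it stands.
- The arm moves only by the tool send_rows, never from a script. Its argument "increments" is a list that holds one entry, the list of rows, each a list of 6 numbers: the shift along the tool's x, y, z in units of 50 mm (1.0 is 50 mm), then the turn, a rotation vector about the tool's x, y, z in units of 10 degrees (1.0 is 10 degrees). In form: [[[x, y, z, ax, ay, az], ...]]. A call has 1 to 8 rows; each row shifts and turns the commanded pose from where the row before left it, along the tool's axes as they then stand; what a row does not reach is not made up. A row lasts 1/8 s, in which the tool goes at most 62.5 mm and 10.7 degrees, less where a joint would pass 70% of its speed; a pose out of reach is approached as far as the arm can. A call with a number of a shift or a turn outside -1 to 1 is refused whole. A call with a gripper value outside its range is refused whole. "grip" is the closure, from 0 (fully open) to 1 (shut), set as the call begins (left out, the last holds). The fingers move at their own pace and stop on an object; the grip force is fixed at half the most. Time passes only in rows, so rows that do not move let the fingers close. It gives the time, the measured TCP pose, the force and the opening at its end, in the units of the state.
- get_obs(): the state, without advancing time (a new reading comes with each control period).
- camera(name): name is "scene" or "side" or "wrist"; returns a dict with "color" (420x560x3 uint8, red, green, blue), "z_map" (420x560 float32, m along the optical axis (not along the pixel's ray), 0 where there is no reading), "intrinsics" (3x3 intrinsics, pixels), "pose" (4x4, takes a point from camera to world coordinates); the wrist camera has in their place "mount" (4x4, takes a point from camera to tool coordinates, whose origin is the TCP and whose axes are the flange's). Camera axes: x right, y down, z forward; pixel columns grow to the right and rows downward; lengths in m; the calibration is good to about 2 mm. A picture is of the moment at which its call begins: read the wrist's pose just before it.
- job_done(): hands the job in, once; it reports no verdict.
The state is a dict: "clock": time; "joint_pos": joint angles; "joint_vel": joint speeds; "tau": joint torques, N m; "eef_pos": TCP position; "tool_rot": TCP orientation; "ft_force": force on the tool from outside, world axes, zero at the start; "ft_torque": the same for the moment, N m; "grip_width": finger opening in m.
Only numpy, scipy, OpenCV 4.12 (cv2) and the standard library are available. Lean on these libraries where they do the work, as an engineer would, in place of code of your own. Each camera call takes 0.05 s, during which the arm holds its last target.

### The job

Load the blue film roll into the cutter: with the fingertips, push it up the sloped loading tray and over the front feed roller until it drops into the seat between the two feed rollers and cannot roll back, and leave it lying there pushed endways flush against the orange edge guide. Only push it, gently: do not pinch or lift the roll, do not shift the edge guide along its rod, and leave the other things on the table where they are.

Things in the scene. Friction and masses are not known exactly. Their poses are not given: they have to be found in the camera images.
- cutter: White desktop film cutter with a grey roll loader in front, one fixed machine. Origin on the table (z 0) under the seat's middle. x points uphill along the loader to the cutter (roughly world +y), y across it to the side without a guide (roughly towards the robot), z up. The cutter proper spans x 66 to 216 mm, y -190 to 190, 116 high. Loader: 210 mm wide inside; cheeks beside the seat 5 thick, 52 high.
- seat (a point): The middle of the seat, at the height of a seated roll's axis: 73 mm above the cutter's origin; axes as the cutter's. The seated roll lies along y on two rubber feed rollers (dia 25 mm, free to turn, axles at height 36 mm, 25 mm before and behind this point). A fixed stop bar (face 34 mm uphill of here, height 65 to 81 mm) keeps the roll from going past, with 2 mm play.
- crest (a point): Middle of the top of the front feed roller, 25 mm downhill of the seat, 48.5 mm above the table; axes as the cutter's. It stands 1 mm above the tray's plane. Rolling over it the roll's axis rises to about 80 mm above the table, then drops 7 mm into the seat by itself.
- tray: Sloped aluminium tray of the loader, rising 0.157 rad (9 degrees) to the front roller; 197 mm long, 210 wide between 12 mm high side rims, with a lip 14 mm high, 4 thick across the low end. Fixed to the cutter. Origin: middle of its surface (cutter frame x -137.5, height 29.8 mm); x uphill, y as the cutter's, z square to the surface. Low lip's inner face at x -98.7, upper edge at x 98.7 mm.
- film_roll: Blue film wound hard on a core: rigid cylinder, dia 64 mm, 160 mm long, 0.3 to 0.55 kg. Origin: middle of its axis, which is its y. It starts lying across the tray against the low lip (cutter frame x -213, height 50 mm), its end 9 to 41 mm short of the plane of the guide's face. Let go on the tray it rolls back to the lip. In the seat it slides endways with 2 to 5 N.
- guide_face (a point): Middle of the face of the orange edge guide, an upright plate 60 mm long, 4 thick, reaching 20 mm below and 32 mm above this point, on the -y side of the seat. Axes as the cutter's; the face looks to +y; it is at the seat's x and height, y -100 to -85 mm. The guide is clamped on its rod and slips if pushed with over 22 N or so. With the roll flush, its origin is 80 mm to +y of this point.
- spare_roll: Red film roll standing on end beside the tray on the guide's side, dia 64 mm, 105 mm high; origin at its foot. Leave it.
- tape: Yellow roll of tape lying flat on the table in front of the low end of the tray, dia 96 mm, 24 mm high; origin at its underside. Leave it.
- core_plug: Black core plug with a round flange, dia 48 mm, 30 mm high, on the table behind the edge guide; origin at its underside. Leave it.
- knife: Orange snap-off knife, 135 by 20 by 12 mm, lying on the green cutting mat; origin at its underside. Leave it.
- marker: Marker standing on end, dia 19 mm, 130 mm high; origin at its foot. Leave it.
- bottle: Clear water bottle with red cap, dia 64 mm, 210 mm high; origin at its foot. Leave it.
- cup: White cup, dia 76 mm, 95 mm high; origin at its foot. Leave it.
Not all that is in view belongs to the job. Of the things like the film_roll, leave any that is green; of the rest the larger one is meant.

How it is judged:
By the outcome, as a careful person would: the job done as asked, in the order asked, and still so for the second after the job is handed in, with the robot touching nothing.
It also fails if it takes over 48 s, if anything falls off the work surface, if the arm or the gripper's body presses on something with over 40 N, if the wrist force passes 120 N, or if a joint passes its speed limit or range.

## Working session

There is one attempt and no reset: what is moved stays moved. The work goes in short steps, Python scripts to look and compute and a tool call to move; the robot and the scene stay as the last step left them, time stands still between calls to the robot, and variables do not carry over. Pictures are saved under pics/ and viewed, and the job is handed in when it is done.

Besides the shell and the picture viewer there is one more tool, called after "Emit:" in YAML: its name, and indented under it one key for each argument. send_rows: Moves the arm, as the interface text tells. Its arguments: {"type":"object","properties":{"increments":{"type":"array"},"grip":{"type":"number"}},"required":["increments"]}

```bash
ls; mkdir -p pics; python3 - <<'E'
from workcell import *
import cv2,numpy as np
o=get_obs();print(o)
for n in ["scene","side"]:
    c=camera(n);cv2.imwrite(f"pics/{n}0.png",c["color"][:,:,::-1]);np.savez(f"pics/{n}0.npz",**c);print(n,c["intrinsics"],c["pose"])
E
```

```text
pics
{'clock': 0.0, 'joint_pos': array([3.39909936e-05, 2.41420386e-01, 3.68330658e-03, 1.33518329e+00,
       2.95486839e-06, 1.57081128e+00]), 'joint_vel': array([ 6.13245671e-04, -4.61588882e-04, -1.52897619e-03, -8.40132605e-05,
       -2.77586013e-03,  3.63726103e-04]), 'tau': array([ 5.50268451e-04, -3.72315860e+01,  2.52406776e+01,  1.67737965e-02,
        2.29149265e-05,  1.14679995e-05]), 'eef_pos': array([4.99371211e-01, 1.78472873e-05, 2.38393620e-01]), 'tool_rot': array([ 0.70709965,  0.70711311, -0.00074994, -0.00075199]), 'ft_force': array([-0.85426673, -0.15349031, -0.71698962]), 'ft_torque': array([ 0.043024  ,  0.03549099, -0.01433221]), 'grip_width': 0.08563498363779205}
scene [[458.497816     0.         282.21698697]
 [  0.         458.497816   214.35202724]
 [  0.           0.           1.        ]] [[-0.00341024  0.85717916 -0.51500704  1.11289032]
 [ 0.9998993   0.01001742  0.01005195 -0.01109466]
 [ 0.01377536 -0.5149209  -0.85712701  1.09056596]
 [ 0.          0.          0.          1.        ]]
side [[458.99004145   0.         277.845487  ]
 [  0.         458.99004145 211.69317638]
 [  0.           0.           1.        ]] [[ 0.92652636 -0.24469574  0.28578471  0.05088886]
 [-0.37617352 -0.61565811  0.69242948 -1.08138476]
 [ 0.00651113 -0.7490588  -0.66247152  1.09712994]
 [ 0.          0.          0.          1.        ]]
```

View pics/scene0.png

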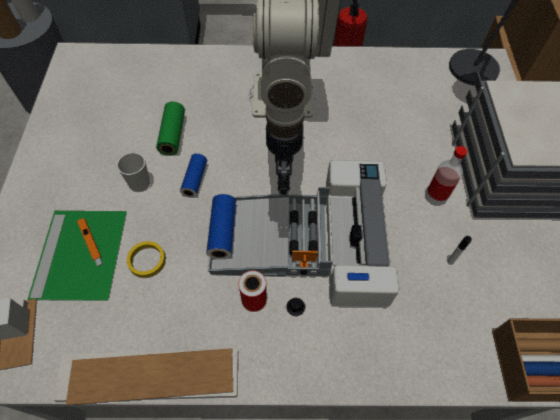

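View pics/side0.png

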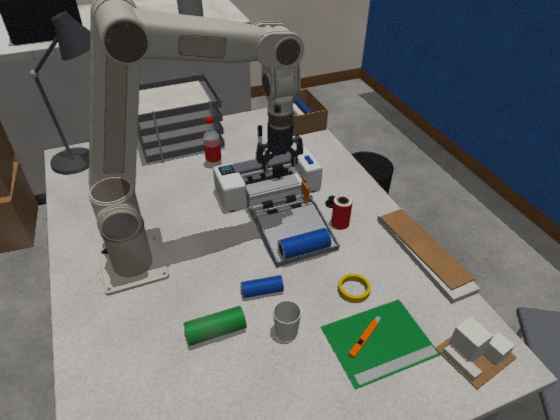

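```bash
python3 - <<'E'
import cv2,numpy as np
a=cv2.imread("pics/scene0.png")[150:310,180:400];cv2.imwrite("pics/crop_s.png",cv2.resize(a,None,fx=3.5,fy=3.5,interpolation=cv2.INTER_CUBIC))
a=cv2.imread("pics/side0.png")[140:270,200:360];cv2.imwrite("pics/crop_d.png",cv2.resize(a,None,fx=4.5,fy=4.5,interpolation=cv2.INTER_CUBIC))
E
```

```text
(no output)
```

View pics/crop_s.png

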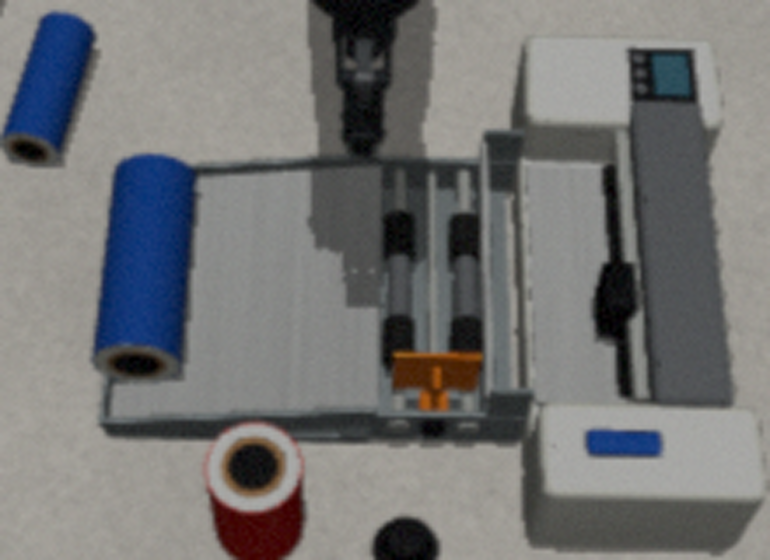

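View pics/crop_d.png

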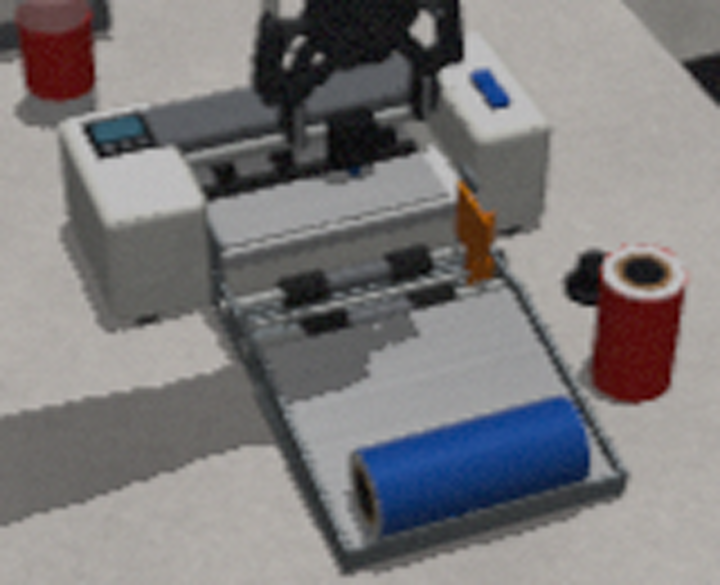

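```bash
cat > h.py <<'E'
import numpy as np,cv2
def pts(c,m):
    z=c["z_map"];v,u=np.nonzero(m&(z>0));K=c["intrinsics"];d=z[v,u]
    p=np.stack([(u-K[0,2])/K[0,0]*d,(v-K[1,2])/K[1,1]*d,d],1)
    return p@c["pose"][:3,:3].T+c["pose"][:3,3],(u,v)
def hsv(c): return cv2.cvtColor(np.ascontiguousarray(c["color"]),cv2.COLOR_RGB2HSV)
def blue(c):
    h=hsv(c);return (h[...,0]>105)&(h[...,0]<130)&(h[...,1]>140)&(h[...,2]>40)
def orange(c):
    h=hsv(c);return (h[...,0]>6)&(h[...,0]<18)&(h[...,1]>180)&(h[...,2]>70)
def biggest(m,lo=None):
    n,l,s,ce=cv2.connectedComponentsWithStats(m.astype(np.uint8));i=1+np.argmax(s[1:,4]);return l==i
def cyl(P,r=0.032):
    from scipy.optimize import least_squares
    c0=P.mean(0)-[0,0,.02]
    def f(q):
        a=np.array([q[3],q[4],q[5]]);a=a/np.linalg.norm(a)
        d=P-q[:3];d=d-np.outer(d@a,a);return np.linalg.norm(d,axis=1)-r
    q=least_squares(f,[*c0,-1,0,0],loss='soft_l1',f_scale=.002).x;a=q[3:]/np.linalg.norm(q[3:])
    if a[0]>0:a=-a
    t=(P-q[:3])@a;lo,hi=np.percentile(t,[.5,99.5])
    return q[:3]+a*(lo+hi)/2,a,hi-lo,np.std(f(q))
E
cat > m.py <<'E'
from h import *
for n in ["scene","side"]:
    c=dict(np.load(f"pics/{n}0.npz"))
    b=biggest(blue(c)&(np.indices((420,560))[0]>150)) 
    P,(u,v)=pts(c,cv2.erode(b.astype(np.uint8),np.ones((2,2)))>0)
    print(n,"roll",len(P),[np.round(x,4) for x in cyl(P)],u.mean(),v.mean())
    roi=np.zeros((420,560),bool)
    if n=="scene": roi[240:275,280:330]=1
    else: roi[175:210,295:315]=1
    P,(u,v)=pts(c,orange(c)&roi)
    print("orange",len(P),P.min(0),P.max(0),np.median(P,0))
    hi=P[P[:,2]>.06];A=np.c_[hi[:,1:],np.ones(len(hi))]
    print(np.linalg.lstsq(A,hi[:,0],rcond=None)[0])
    # tray plane
    roi[:]=0
    if n=="scene": roi[205:255,240:280]=1
    else: roi[215:245,280:320]=1
    P,_=pts(c,roi)
    P=P[(P[:,2]>.01)&(P[:,2]<.06)]
    for k in range(4):
        q=np.linalg.lstsq(np.c_[P[:,:2],np.ones(len(P))],P[:,2],rcond=None)[0]
        r=P[:,2]-np.c_[P[:,:2],np.ones(len(P))]@q;P=P[abs(r)<2.5*r.std()+1e-4]
    print("tray q",q,"slope",np.arctan(np.hypot(q[0],q[1])),"dir",np.arctan2(q[1],q[0]),len(P))
E
python3 m.py
```

```text
scene roll 1141 [array([ 0.5258, -0.1571,  0.0487]), array([-0.9999,  0.0104, -0.001 ]), np.float64(0.1522), np.float64(0.0017)] 222.19631901840492 222.80368098159508
orange 264 [0.58862431 0.02649573 0.04184429] [0.6413372  0.08240484 0.10738109] [0.62378497 0.0537029  0.0823461 ]
[ 0.0082013  -0.05335057  0.62871997]
tray q [0.00272417 0.15826    0.03971292] slope 0.1569811028480469 dir 1.553584747359692 1966
side roll 2064 [array([ 2.2461,  0.449 , -0.5386]), array([-0.0345, -0.9751,  0.219 ]), np.float64(0.664), np.float64(0.0467)] 528.5014534883721 175.67877906976744
orange 102 [0.61547979 0.02203401 0.02625246] [0.63851096 0.10573596 0.10538844] [0.61889135 0.0456868  0.08090276]
[ 0.06601563 -0.00843689  0.61685941]
tray q [-0.00602048  0.14740139  0.04537567] slope 0.14646784319067532 dir 1.6116177320881164 757
```

```bash
cat > m2.py <<'E'
from h import *
c=dict(np.load("pics/side0.npz"));roi=np.zeros((420,560),bool);roi[225:262,272:335]=1
P,(u,v)=pts(c,biggest(blue(c)&roi));print(u.min(),u.max(),v.min(),v.max())
print("side roll",[np.round(x,4) for x in cyl(P)])
c=dict(np.load("pics/scene0.npz"));roi[:]=0;roi[185:262,200:240]=1
P,(u,v)=pts(c,biggest(blue(c)&roi));print(u.min(),u.max(),v.min(),v.max())
print("scene roll",[np.round(x,4) for x in cyl(P)], P[:,0].min(),P[:,0].max())
# near end: white cutter block tops
for n in ["scene"]:
    h=hsv(c);P,_=pts(c,np.ones((420,560),bool));
    s=(P[:,2]>.108)&(P[:,2]<.122)&(P[:,1]>.1)&(P[:,1]<.3)&(P[:,0]>.28)&(P[:,0]<.78)
    Q=P[s];print("cutter top",Q.min(0),Q.max(0),np.percentile(Q[:,0],[1,99]),np.percentile(Q[:,1],[1,99]),len(Q))
E
python3 m2.py
```

```text
280 330 229 258
side roll [array([ 0.5228, -0.1571,  0.0501]), array([-0.9999,  0.0156,  0.0031]), np.float64(0.155), np.float64(0.0026)]
208 235 194 251
scene roll [array([ 0.5249, -0.157 ,  0.0487]), array([-9.999e-01,  1.110e-02, -4.000e-04]), np.float64(0.1553), np.float64(0.0017)] 0.4450413795996099 0.6051196586933119
cutter top [0.34951679 0.12144876 0.10800915] [0.72593814 0.2721445  0.12188352] [0.35508953 0.72114545] [0.12844722 0.26513549] 4481
```

Emit:
send_rows:
  increments:
    - [[-0.7,0.1,0,0,0,0.075],[-0.7,0.1,0,0,0,0],[-0.7,0.1,0,0,0,0],[-0.7,0.1,0,0,0,0],[-0.7,0.1,0.3,0,0,0],[-0.74,0,0.6,0,0,0],[0,0,0.6,0,0,0],[0,0,0.3,0,0,0]]
  grip: 0

```text
clock: 1.1
eef_pos: [0.5212, -0.2122, 0.1469]
tool_rot: [0.712, 0.702, -0.001, -0.002]
ft_force: [-0.2, -0.2, 1.2]
grip_width: 0.0854
```

Emit:
send_rows:
  increments:
    - [[0,0.06,0.5,0,0,0],[0,0,0.5,0,0,0],[0,0,0.4,0,0,0],[0,0,0.3,0,0,0],[0,0,0.2,0,0,0],[0,0,0.08,0,0,0],[0,0,0,0,0,0]]

```text
clock: 1.98
eef_pos: [0.5259, -0.2123, 0.0506]
tool_rot: [0.712, 0.702, 0.0, 0.0]
ft_force: [-0.2, -0.4, 0.5]
grip_width: 0.0854
```

```bash
cat > look.py <<'E'
import sys;from workcell import *;from h import *
t=sys.argv[1]
o=get_obs();print(o["clock"],o["eef_pos"],o["ft_force"])
ims=[]
for n,(r0,r1,c0,c1) in dict(scene=(150,290,170,350),side=(130,270,210,390)).items():
    c=camera(n);np.savez(f"pics/{n}{t}.npz",**c);ims.append(cv2.resize(c["color"][r0:r1,c0:c1,::-1],None,fx=2.1,fy=2.1*1,interpolation=cv2.INTER_CUBIC))
cv2.imwrite(f"pics/l{t}.png",np.hstack(ims))
E
python3 look.py 1
```

```text
1.975 [ 0.52588944 -0.21232997  0.05055128] [-0.18207938 -0.42276387  0.48162329]
```

View pics/l1.png

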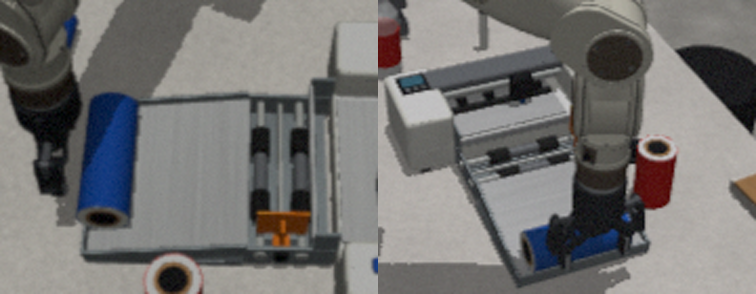

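Emit:
send_rows:
  increments:
    - [[0.1,0,0,0,0,0],[0.1,0,0,0,0,0],[0.1,0,-0.01,0,0,0],[0.12,0,-0.02,0,0,0],[0.15,0,-0.024,0,0,0],[0.15,0,-0.024,0,0,0],[0.15,0,-0.024,0,0,0],[0.15,0,-0.024,0,0,0]]

```text
clock: 3.08
eef_pos: [0.5263, -0.1608, 0.0567]
tool_rot: [0.712, 0.703, -0.0, 0.0]
ft_force: [0.7, -1.7, 2.0]
grip_width: 0.0854
```

```bash
python3 look.py 2; cat > r.py <<'E'
import sys;from h import *
t=sys.argv[1]
for n in ["scene","side"]:
    c=dict(np.load(f"pics/{n}{t}.npz"));P,uv=pts(c,blue(c))
    s=(P[:,0]>.43)&(P[:,0]<.63)&(P[:,1]>-.2)&(P[:,1]<.1)&(P[:,2]>.02)&(P[:,2]<.115)
    print(n,s.sum(),[np.round(x,4) for x in cyl(P[s])],"xrange",P[s][:,0].min(),P[s][:,0].max())
E
python3 r.py 2
```

```text
3.075 [ 0.52632108 -0.16075174  0.05670685] [ 0.72562913 -1.73911299  2.04487616]
scene 1204 [array([ 0.5246, -0.1186,  0.0547]), array([-9.999e-01,  1.020e-02,  1.000e-04]), np.float64(0.1576), np.float64(0.0015)] xrange 0.44382331523074836 0.6048055884962228
side 428 [array([ 0.5233, -0.1172,  0.0571]), array([-0.9999,  0.0105, -0.0137]), np.float64(0.1556), np.float64(0.0041)] xrange 0.44500590024415665 0.6017376919548996
```

View pics/l2.png

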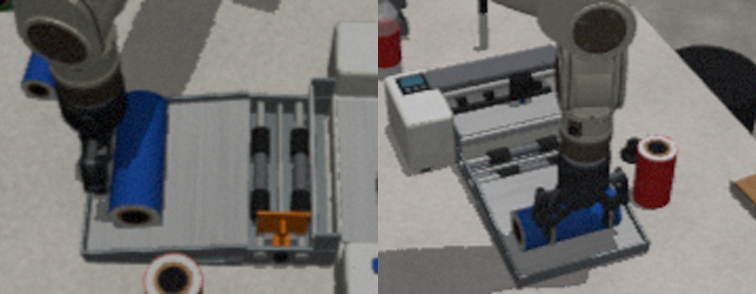

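Emit:
send_rows:
  increments:
    - [[0.15,0,-0.024,0,0,0],[0.15,0,-0.024,0,0,0],[0.15,0,-0.024,0,0,0],[0.15,0,-0.024,0,0,0],[0.15,0,-0.024,0,0,0],[0.15,0,-0.024,0,0,0],[0.15,0,-0.024,0,0,0],[0.15,0,-0.024,0,0,0]]

```text
clock: 4.18
eef_pos: [0.5271, -0.1008, 0.0663]
tool_rot: [0.712, 0.702, -0.0, 0.0]
ft_force: [-0.8, -3.7, 2.2]
grip_width: 0.0854
```

Emit:
send_rows:
  increments:
    - [[0.15,0,-0.024,0,0,0],[0.15,0,-0.024,0,0,0],[0.15,0,-0.024,0,0,0],[0.15,0,-0.024,0,0,0],[0.15,0,-0.024,0,0,0],[0.15,0,-0.024,0,0,0],[0.15,0,-0.024,0,0,0],[0.15,0,-0.024,0,0,0]]

```text
clock: 5.18
eef_pos: [0.5278, -0.0408, 0.0758]
tool_rot: [0.712, 0.702, -0.0, -0.0]
ft_force: [0.5, -2.3, 2.0]
grip_width: 0.0855
```

```bash
python3 look.py 3; python3 r.py 3
```

```text
5.175 [ 0.52783701 -0.0407759   0.07584667] [ 0.47543415 -2.27050512  2.04818561]
scene 1086 [array([0.5272, 0.0013, 0.0736]), array([-0.9999,  0.0108, -0.0011]), np.float64(0.155), np.float64(0.0016)] xrange 0.44546487836889326 0.6069352732222588
side 447 [array([0.5241, 0.0029, 0.076 ]), array([-0.9999,  0.0124, -0.003 ]), np.float64(0.1556), np.float64(0.0035)] xrange 0.44593519452474795 0.6046172376102298
```

View pics/l3.png

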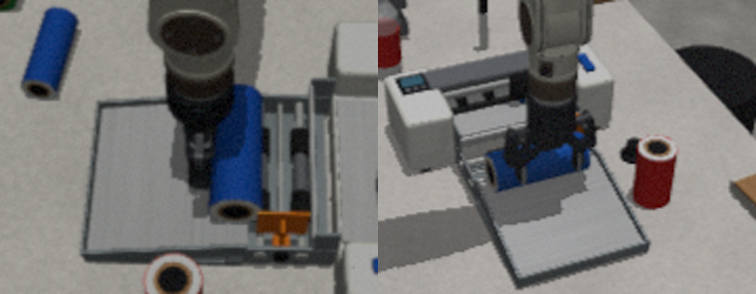

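Emit:
send_rows:
  increments:
    - [[0.14,0,-0.02,0,0,0],[0.14,0,-0.02,0,0,0],[0.12,0,-0.02,0,0,0],[0.1,0,-0.02,0,0,0],[0.1,0,-0.01,0,0,0],[0.06,0,0,0,0,0],[0.04,0,0,0,0,0],[0,0,0,0,0,0]]

```text
clock: 6.28
eef_pos: [0.5282, -0.006, 0.08]
tool_rot: [0.712, 0.703, -0.0, -0.0]
ft_force: [-0.0, -0.7, 0.2]
grip_width: 0.0851
```

```bash
python3 look.py 4; python3 r.py 4
```

```text
6.275 [ 0.52816292 -0.00597128  0.08003051] [-0.02911131 -0.72668729  0.22360024]
scene 1253 [array([0.528 , 0.0571, 0.0714]), array([-0.9999,  0.0166,  0.    ]), np.float64(0.155), np.float64(0.0016)] xrange 0.4467680493899312 0.606511758309257
side 377 [array([0.5248, 0.057 , 0.0736]), array([-0.9999,  0.0124,  0.0017]), np.float64(0.1553), np.float64(0.0064)] xrange 0.44630197829298807 0.6053572469442244
```

View pics/l4.png

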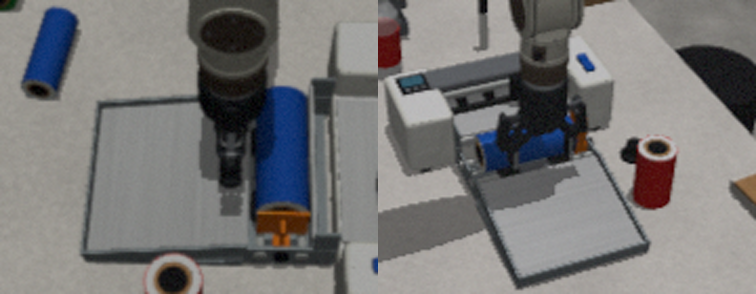

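Emit:
send_rows:
  increments:
    - [[-0.3,0,0,0,0,0],[-0.2,0,-0.3,0,0,0],[0,0,-0.6,0,0,0],[0,0,-0.7,0,0,0],[0,-0.4,-0.3,0,0,-1],[0,-0.4,0,0,0,-1]]

```text
clock: 7.12
eef_pos: [0.4894, -0.0352, 0.1782]
tool_rot: [0.577, 0.817, 0.001, 0.002]
ft_force: [-0.1, -0.3, -0.2]
grip_width: 0.0859
```

```bash
python3 -c "
from workcell import *
o=get_obs();print(o['joint_pos'],o['eef_pos'],o['clock'])"
```

```text
[-7.18160658e-02  2.54501508e-01 -1.39843695e-01  1.17131606e+00
 -2.99212009e-05  1.15808088e+00] [ 0.48940092 -0.03521626  0.17822415] 7.125
```

Emit:
send_rows:
  increments:
    - [[0,0,0,0,0,-1],[0,0,0,0,0,-1],[0,0,0,0,0,-1],[0,0,0,0,0,-1],[0,0,0,0,0,-1],[0,0,0,0,0,-1],[0,0,0,0,0,-0.98],[0,0,0,0,0,0]]
  grip: 0.76

```text
clock: 8.12
eef_pos: [0.4885, -0.0351, 0.1763]
tool_rot: [0.01, 1.0, -0.0, 0.001]
ft_force: [1.0, 0.0, 0.6]
grip_width: 0.0201
```

Emit:
send_rows:
  increments:
    - [[0.5,0.5,0,0,0,0],[0.5,0.5,0,0,0,0],[0.4,0.5,0,0,0,0],[0.27,0.36,0,0,0,0],[0,0,0.5,0,0,0],[0,0,0.4,0,0,0],[0,0,0,0,0,0]]

```text
clock: 9.0
eef_pos: [0.4053, 0.0597, 0.1297]
tool_rot: [0.01, 1.0, -0.0, -0.001]
ft_force: [-0.2, -0.4, 1.2]
grip_width: 0.0204
```

```bash
python3 look.py 5; python3 r.py 5; python3 - <<'E'
import sys;sys.path.insert(0,'.')
from workcell import *;import cv2
c=camera("wrist");cv2.imwrite("pics/w5.png",c["color"][:,:,::-1])
E
```

```text
9.0 [0.40527845 0.05970336 0.12972257] [-0.16015195 -0.37252935  1.19237294]
scene 1309 [array([0.5272, 0.0569, 0.0713]), array([-0.9999,  0.016 , -0.0018]), np.float64(0.1573), np.float64(0.0016)] xrange 0.44553013202157365 0.6069940522799319
side 758 [array([0.5258, 0.0567, 0.0727]), array([-0.9998,  0.0185,  0.0015]), np.float64(0.1554), np.float64(0.0028)] xrange 0.44676574534580216 0.60418777699827
```

View pics/l5.png

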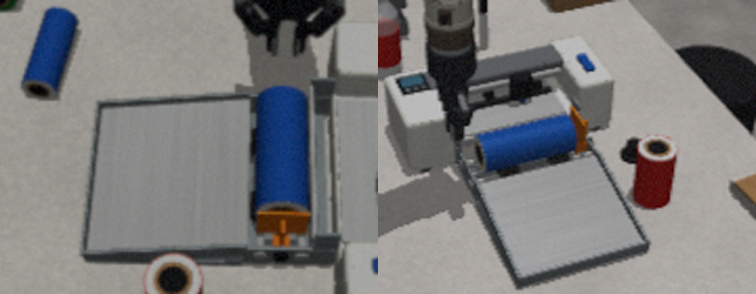

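View pics/w5.png

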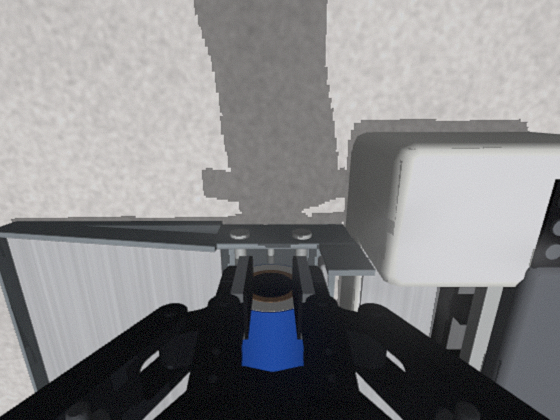

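Emit:
send_rows:
  increments:
    - [[0,-0.03,0.3,0,0,0],[0,0,0.3,0,0,0],[0,0,0.25,0,0,0],[0,0,0.2,0,0,0],[0,0,0.15,0,0,0],[0,0,0,0,0,0]]

```text
clock: 9.9
eef_pos: [0.406, 0.0586, 0.0699]
tool_rot: [0.008, 1.0, -0.0, -0.001]
ft_force: [-0.2, -0.4, 0.8]
grip_width: 0.0202
```

```bash
python3 look.py 6
```

```text
9.9 [0.4059847  0.05856603 0.06987742] [-0.15627718 -0.39934342  0.80423419]
```

View pics/l6.png

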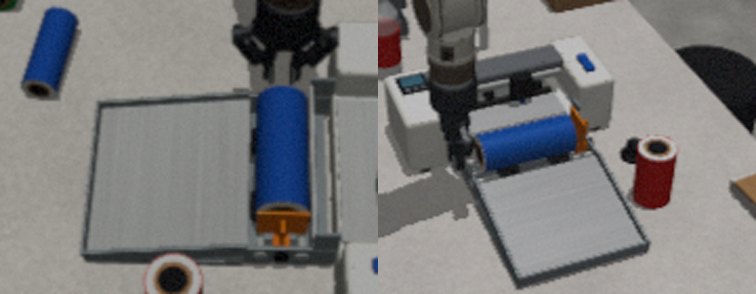

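Emit:
send_rows:
  increments:
    - [[-0.14,0,0,0,0,0],[-0.14,0,0,0,0,0],[-0.12,0,0,0,0,0],[-0.08,0,0,0,0,0],[-0.06,0,0,0,0,0],[-0.06,0,0,0,0,0],[-0.06,0,0,0,0,0]]

```text
clock: 10.88
eef_pos: [0.4385, 0.058, 0.07]
tool_rot: [0.008, 1.0, -0.0, -0.001]
ft_force: [-2.5, -0.8, 0.2]
grip_width: 0.0211
```

Emit:
send_rows:
  increments:
    - [[-0.04,0,0,0,0,0],[-0.04,0,0,0,0,0]]

```text
clock: 11.12
eef_pos: [0.4432, 0.058, 0.0701]
tool_rot: [0.008, 1.0, -0.0, -0.0]
ft_force: [-1.3, -0.2, -1.3]
grip_width: 0.0202
```

```bash
python3 look.py 7; python3 r.py 7
```

```text
11.125 [0.44318566 0.05797424 0.07012353] [-1.2733979  -0.23275605 -1.25933399]
scene 1329 [array([0.5351, 0.057 , 0.0713]), array([-0.9999,  0.015 ,  0.0012]), np.float64(0.1569), np.float64(0.0016)] xrange 0.45410494219362485 0.6156611441579357
side 723 [array([0.536 , 0.0567, 0.0728]), array([-0.9999,  0.0157, -0.0024]), np.float64(0.1537), np.float64(0.0028)] xrange 0.4566069826559948 0.614139531243187
```

Emit:
send_rows:
  increments:
    - [[-0.03,0,0,0,0,0],[-0.03,0,0,0,0,0]]

```text
clock: 11.48
eef_pos: [0.4463, 0.0579, 0.0703]
tool_rot: [0.008, 1.0, -0.0, -0.0]
ft_force: [-2.2, 0.8, -0.2]
grip_width: 0.0211
```

Emit:
send_rows:
  increments:
    - [[-0.02,0,0,0,0,0],[0,0,0,0,0,0]]

```text
clock: 11.72
eef_pos: [0.4475, 0.0579, 0.0703]
tool_rot: [0.008, 1.0, -0.0, 0.0]
ft_force: [-1.0, -0.4, -0.4]
grip_width: 0.0206
```

Emit:
send_rows:
  increments:
    - [[-0.02,0,0,0,0,0],[0,0,0,0,0,0]]

```text
clock: 11.98
eef_pos: [0.4476, 0.0579, 0.0702]
tool_rot: [0.008, 1.0, 0.0, -0.001]
ft_force: [-4.5, -0.1, 1.9]
grip_width: 0.0206
```

Emit:
send_rows:
  increments:
    - [[-0.02,0,0,0,0,0],[0,0,0,0,0,0]]

```text
clock: 12.22
eef_pos: [0.4476, 0.0579, 0.07]
tool_rot: [0.008, 1.0, 0.0, -0.002]
ft_force: [-7.1, 0.5, 3.6]
grip_width: 0.0205
```

```bash
python3 look.py 8; python3 r.py 8; cat > g.py <<'E'
import sys;from h import *
for t in sys.argv[1:]:
  for n,(a,b,c0,d) in dict(scene=(235,280,280,330),side=(170,215,285,320)).items():
    c=dict(np.load(f"pics/{n}{t}.npz"));roi=np.zeros((420,560),bool);roi[a:b,c0:d]=1
    m=orange(c)&roi;P,(u,v)=pts(c,m);s=(P[:,2]>.09);print(t,n,m.sum(),np.median(P[s],0),u.mean(),v.mean(),v.min(),u.min(),u.max())
E
python3 g.py 0 5 7 8
```

```text
12.225 [0.44764192 0.05790592 0.06999956] [-7.07285414  0.47642074  3.56239541]
scene 1306 [array([0.5378, 0.0568, 0.0712]), array([-9.999e-01,  1.610e-02, -9.000e-04]), np.float64(0.1547), np.float64(0.0017)] xrange 0.44302419971872353 0.6170969264599868
side 717 [array([0.54  , 0.0564, 0.0728]), array([-0.9999,  0.0125,  0.0066]), np.float64(0.1555), np.float64(0.0029)] xrange 0.4606124305056083 0.6186947974004161
0 scene 265 [0.62344285 0.05780945 0.10021389] 303.99242424242425 256.4166666666667 250 292 316
0 side 102 [0.61884188 0.04995527 0.09808819] 305.11764705882354 191.80392156862746 181 302 309
5 scene 273 [0.62356438 0.05549941 0.10005265] 304.1845018450185 256.26937269372695 250 293 316
5 side 75 [0.61795938 0.04503136 0.10067619] 305.8 191.92 181 302 309
7 scene 269 [0.62347527 0.05368459 0.09899071] 304.03731343283584 256.74626865671644 251 293 317
7 side 31 [0.61985628 0.03771577 0.10236297] 306.51612903225805 191.80645161290323 181 302 309
8 scene 254 [0.6237785  0.05342814 0.09892248] 303.93700787401576 256.79133858267716 251 293 316
8 side 15 [0.61932068 0.02907839 0.10153564] 306.73333333333335 192.6 181 302 309
```

View pics/l8.png

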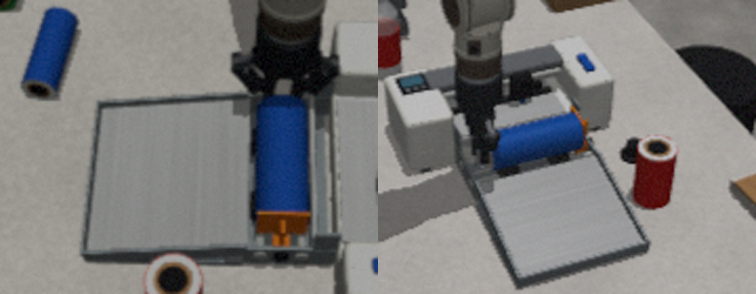

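Emit:
send_rows:
  increments:
    - [[0.04,0,0,0,0,0],[0.2,0,0,0,0,0],[0.5,0,0,0,0,0],[0.2,0,-0.5,0,0,0],[0,0,-0.8,0,0,0],[0.2,0,-0.8,0,0,0],[0,-0.5,-0.5,0,0,0],[0,-0.5,0,0,0,0]]

```text
clock: 13.32
eef_pos: [0.3936, 0.0085, 0.2031]
tool_rot: [0.008, 1.0, 0.0, 0.004]
ft_force: [0.2, 0.2, -0.4]
grip_width: 0.0206
```

Emit:
send_rows:
  increments:
    - [[0,-0.8,0,0,0,0],[0,-0.8,0,0,0,0],[0,0,0,0,0,0]]

```text
clock: 13.7
eef_pos: [0.3904, -0.0731, 0.2007]
tool_rot: [0.011, 1.0, -0.0, 0.001]
ft_force: [0.5, 0.4, 0.3]
grip_width: 0.0204
```

```bash
python3 look.py 9; python3 r.py 9;python3 g.py 9; python3 - <<'E'
import cv2,numpy as np
c=np.load("pics/scene9.npz")["color"][:,:,::-1];d=np.load("pics/side9.npz")["color"][:,:,::-1]
cv2.imwrite("pics/f9.png",np.hstack([cv2.resize(c[170:290,260:340],None,fx=4.5,fy=4.5,interpolation=cv2.INTER_CUBIC),cv2.resize(d[150:270,240:330],None,fx=4.5,fy=4.5,interpolation=cv2.INTER_CUBIC)]))
cv2.imwrite("pics/s9.png",c)
E
```

```text
13.7 [ 0.39041784 -0.07307628  0.20066569] [0.51239629 0.42730363 0.31647606]
scene 1294 [array([0.5383, 0.0568, 0.0714]), array([-9.999e-01,  1.690e-02, -9.000e-04]), np.float64(0.1547), np.float64(0.0015)] xrange 0.4589292992246421 0.6182523499442789
side 752 [array([0.5385, 0.0566, 0.0727]), array([-0.9998,  0.0193,  0.0012]), np.float64(0.155), np.float64(0.0029)] xrange 0.4590020664648082 0.6190331615303386
9 scene 254 [0.62389366 0.05336286 0.09955731] 303.9486166007905 256.79446640316206 251 293 316
9 side 16 [0.62030436 0.03560409 0.10283396] 306.875 192.3125 181 302 309
```

View pics/f9.png

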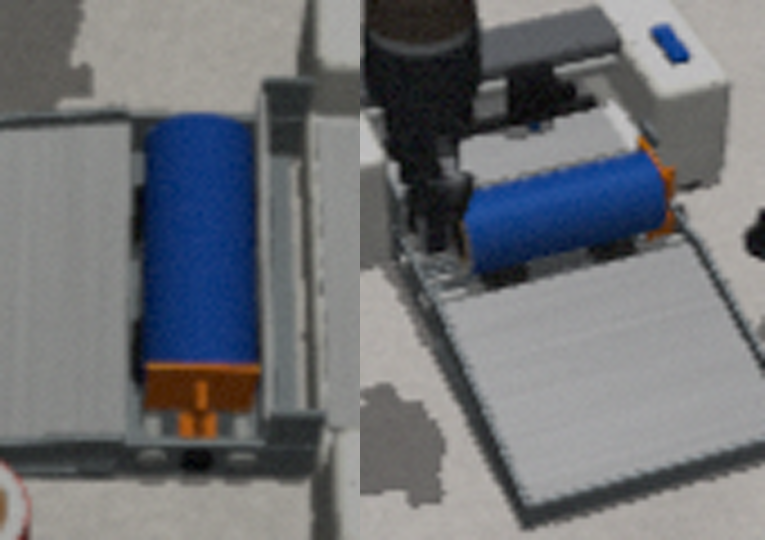

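View pics/s9.png

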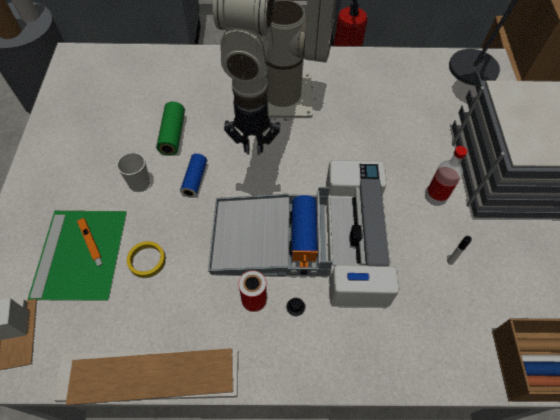

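```bash
python3 -c "
from workcell import *
print(job_done())"
```

```text
the job is handed in; nothing more can be done
None
```

The blue film roll is seated between the two feed rollers and pushed up against the orange edge guide. I handed the job in at about 13.7 s.

- **How it was done:** I pushed the roll up the tray with the open fingertips, over the front roller, and it dropped into the seat by itself. I then pushed its near end, with the fingers part closed, until it stopped against the guide. The roll was never pinched or lifted.
- **Forces:** The highest push reading was about 7 N, against the guide's slip limit of about 22 N.
- **Seating:** After backing the arm off, the roll's axis measured y 0.057 m and z 0.072 m. My estimate of the seat is about 0.056 m, with a height of 0.073 m.
- **Flush with the guide:** The roll's end is at x of about 0.619 m and the guide face at about 0.619–0.620 m, which agrees within the cameras' 2 mm accuracy. The fingertips stopped dead while the force rose, which also points to contact.
- **Guide:** It shows no measurable shift from the first picture to the last.
- **Other objects:** They look to be where they started in the final scene view. I compared these by eye only.
- **Disagreement:** The fitted direction of the seated roll came out at 0.017–0.019 rad, against about 0.013 rad for the cutter. I put this down to measurement noise.

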